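Draw the catch-guarded bolt of the tool chest

TASK

The lid of the low red tool chest is locked by a slide bolt that a spring safety catch blocks. With one fingertip press the long catch bar fully down and keep it down while the other finger pushes the bolt's upright tab away from the keeper at the chest's front rim until the bolt is fully drawn to its stop; only then let go and move clear, so that the catch springs up and locks the bolt open. Only touch and push, grasp nothing, and leave the things lying on the chest where they are.

Things in the scene. Friction and masses are not known exactly. Their poses are not given: they have to be found in the camera images.
- chest: low red steel chest, fixed, 300 (x) x 360 (y) x 100 mm high. Origin: centre of its underside; x points from its front rim to its hinges, y left, z up. On its top two parts run along x: the bolt on the line y = -33 mm, the catch bar on y = +33 mm. What else is fixed there ends 28 mm or less above the top face. The outer 70 mm at the left and right sides carry loose things up to 50 mm high
- bolt_tab (a point): middle of the upper edge of the bolt's upright tab: steel plate 6 mm thick (chest x), 30 mm wide (chest y), its top 60 mm above the chest's top face. It stands on the bolt rod, 12 mm round, top 23 mm above that face. Chest x = -30 mm locked, +20 mm fully drawn; y = -33 mm. Push its face that looks to the front rim, towards chest +x
- bolt (a joint): travel of the bolt in m: 0 locked in the keeper at the front rim, 0.050 fully drawn (stop). It takes 2 to 3 N and stays where it is left. With the catch up it stops after 1.5 mm. Lugs on it let the catch's tooth block it again wherever the catch is let up; from 0.047 on the tooth comes up behind the last lug
- catch_top (a point): centre of the upper face of the catch bar: flat steel bar 150 mm long (chest x = -100 to +50 mm), 28 mm wide (chest y = +19 to +47 mm). Upper face 42 mm above the chest's top face when up, 32 mm when fully down (then 9 mm above the bolt rod and 28 mm below the tab's top). It stays level wherever it is pressed
- catch (a joint): travel of the catch bar in m: 0 up, 0.010 fully down (stop). A spring pushes it up, about 3 N at the top, 8 N at the bottom. Its tooth clears the bolt's lugs from about 0.005; keep it deeper than 0.006 while the bolt moves
- jar_center (a point): centre of a small screw-top jar, 40 mm in diameter, 50 mm high, loose on the right-hand part of the chest's top; not to be moved
- block_center (a point): centre of a wooden block 40 x 30 x 30 mm, loose on the right-hand part of the chest's top; not to be moved
- screwdriver_grip (a point): handle of a screwdriver, 170 mm long, that lies along x on the left-hand part of the chest's top; not to be moved

How it is judged:
On the way, in this order (a step that is already met when the one before it is completed fails the run):
1. a finger presses the catch bar down while the bolt is still locked (value of joint catch above 0.006 m and value of joint bolt below 0.004 m and contact force between the fingers and catch above 1 N), for 0.1 s.
2. the bolt is fully drawn while a finger still holds the catch bar down (value of joint bolt above 0.047 m and value of joint catch above 0.006 m and contact force between the fingers and catch above 1 N), for 0.1 s.
At the end, for the whole second after the job is handed in: The bolt is drawn (more than 46.5 of its 50 mm) and the catch bar has sprung up again (less than 2 mm down), locking it open (value of joint bolt above 0.0465 m and value of joint catch below 0.002 m); the robot touches nothing.
It fails at once if the catch is not held down (6 mm or deeper) while the bolt is part-way (value of joint bolt between 0.004 and 0.0465 m and value of joint catch below 0.006 m).
It fails at once if a thing lying on the chest is picked up or shifted by more than 15 mm (distance of any of jar_center, block_center, screwdriver_grip from where it was at the start of the episode above 0.015 m).
It also fails if it takes over 48 s, if anything falls off the work surface, if the arm or the gripper's body presses on something with over 40 N, if the wrist force passes 120 N, or if a joint passes its speed limit or range.

ROBOT

A 7-joint arm with a two-finger parallel gripper is mounted at the origin on the work surface. World frame = base frame: x ahead of the robot, y to its left, z up, the work surface at z = 0. Lengths are in m, angles in rad, forces in N, time in s.
With the tool pointing down it reaches from about 0.425 to 0.925 m from the base axis. Payload 6.8 kg.
Tool frame: the origin (TCP) lies at the very end of the fingers, on their centre line; the grasp point (between the pads) lies 19 mm behind it; z points along the fingers, y is the line along which they close (so a half turn about z gives the same grasp; the last joint's range is limited). The gripper opens to 85 mm and grips with 20 to 120 N. Pads are 22 mm wide; open, the fingers measure 114 mm over their backs; the gripper's body (76 mm by 85 mm) begins 54 mm behind the grasp point. The pads swing forward as they close: fully open they stand 13 mm farther back than shut.
Start: joints at [-1.305, 0.477, 0.022, 1.555, -0.011, 1.109, -0.083], TCP at [0.246, 0.628, 0.231] pointing down, gripper open.
Joint ranges: [-2.96, 2.96], [-0.34, 2.1], [-1.41, 1.46], [0.24, 2.44], [-1.37, 4.51], [0.17, 1.92], [-2.96, 2.96]. Speed limits (rad/s): [2.39, 2.39, 3.14, 3.14, 3.14, 3.14, 3.14].

INTERFACE

Orientations are given as a rotation vector (axis times angle).
In Python, from bench import r gives the robot as it stands.
- The arm moves only by the tool play_rows, never from a script. Its argument "targets" is text: rows parted by semicolons, each of 5 numbers parted by spaces: the closure, from -1 (fully open) to 1 (shut), then the shift along the tool's x, y, z in m, then the turn about the tool's z in rad. In form: gripper dx dy dz spin; .... A call has 1 to 8 rows; each row is the pose to reach, as a shift and turn from the pose commanded when the call began, along the tool's axes at that moment; what a row does not reach only later rows make up. A row lasts 1/12 s, in which the tool goes at most 41.7 mm and 7.16 degrees, less where a joint would pass 70% of its speed; a pose out of reach is approached as far as the arm can. A call with a gripper value outside its range is refused whole. The fingers move at their own pace and stop on an object; "squeeze" is the grip in N (left out, the last holds). Time passes only in rows, so rows that repeat a pose let the fingers close. It gives the time, the measured TCP pose, the force, the opening and the grip force at its end, in the units of the state.
- r.get_obs(): the state, without advancing time (a new reading comes with each control period).
- r.grab_frame(name): name is "scene" or "side" or "wrist"; returns the picture (384x512x3 uint8, red, green, blue); there is no depth.
- r.camera_info(name): a dict with "fov_y" (degrees; the focal length in pixels is half the picture's height over the tangent of half this angle, whatever the lens; pixels are square), "cx", "cy" (the principal point, pixels), "position" and "rotation" of the camera in the world. Camera axes: x right, y down, z forward; pixel columns grow to the right and rows downward; lengths in m; the calibration is good to about 2 mm. A picture is of the moment at which its call begins: read the wrist's pose just before it. camera_info takes no time and is no camera call; for the wrist camera it gives the pose at the moment of the call.
- r.hand_in(): hands the job in; it is judged then, once.
The state is a dict: "clock": time; "joints": joint angles; "qvel": joint speeds; "tau": joint torques, N m; "tcp_pos": TCP position; "orientation": TCP orientation; "contact_force": force on the tool from outside, world axes, zero at the start; "moment": the same for the moment, N m; "grip_width": finger opening in m; "gripper_force": force on a finger pad.
Only numpy, scipy, OpenCV 4.12 (cv2) and the standard library are available. Lean on these libraries where they do the work, as an engineer would, in place of code of your own. Each camera call takes 0.05 s, during which the arm holds its last target. There are 200 camera calls.

## Working session

There is one attempt and no reset: what is moved stays moved. The work goes in short steps, Python scripts to look and compute and a tool call to move; the robot and the scene stay as the last step left them, time stands still between calls to the robot, and variables do not carry over. Pictures are saved under pics/ and viewed, at most 10 in all, crops included, and the job is handed in when it is done.

Besides the shell and the picture viewer there is one more tool, called as name(argument=value, ...) on one line, values as JSON. play_rows: Moves the arm, as the interface text tells. Its arguments: {"type":"object","properties":{"targets":{"type":"string"},"squeeze":{"type":"number"}},"required":["targets"]}

```bash
mkdir -p pics
python3 - <<'E'
from bench import r
import cv2
o=r.get_obs();print(o)
for n in("scene","side"):
    im=r.grab_frame(n);cv2.imwrite(f"pics/{n}0.png",im[:,:,::-1]);print(n,r.camera_info(n))
E
```

```text
{'clock': 0.0, 'joints': array([-1.30510409,  0.47775999,  0.02234765,  1.55649422, -0.01149793,
        1.10928908, -0.08310625]), 'qvel': array([-0.00080074, -0.00035177,  0.00031872, -0.00153233,  0.00030265,
       -0.00027791,  0.00020717]), 'tau': array([-1.18390803e-03, -5.96438134e+01,  1.60713807e+00, -2.81204385e+01,
        1.23427444e-02,  9.01942461e-03, -3.35915547e-05]), 'tcp_pos': array([0.24627322, 0.62781503, 0.2303347 ]), 'orientation': array([-5.83688265e-01, -3.08668900e+00,  2.84509107e-03]), 'contact_force': array([ 0.0092677 , -0.20023394,  0.172897  ]), 'moment': array([ 0.00279573, -0.03416035,  0.02817795]), 'gripper_force': 0.0, 'grip_width': 0.08520782455133767}
scene {'fov_y': 43.44936692914138, 'cx': 256.81810153825535, 'cy': 190.72174159904588, 'position': array([0.96281505, 0.19906326, 0.84493232]), 'rotation': array([-1.56383187, -2.28410684,  0.6250159 ])}
side {'fov_y': 54.436901886133526, 'cx': 251.116727372332, 'cy': 190.87452438557284, 'position': array([ 0.20535385, -0.28849539,  0.5737059 ]), 'rotation': array([-2.12403753,  1.00393334, -0.41505653])}
```

View pics/scene0.png

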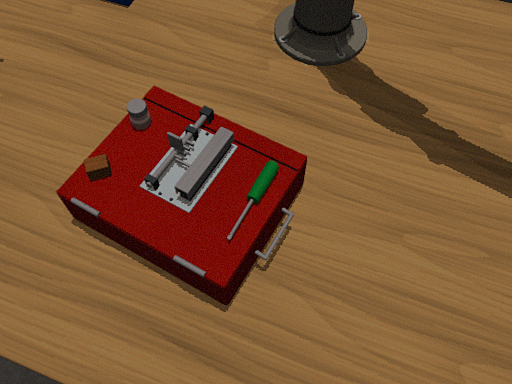

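View pics/side0.png

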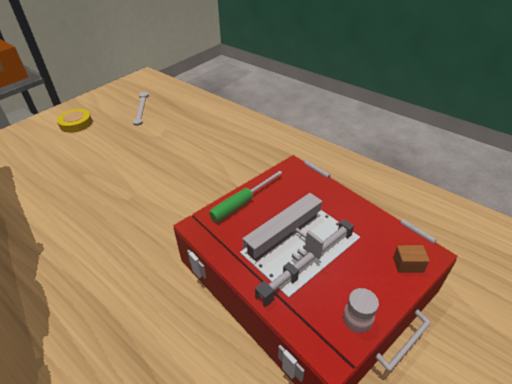

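Run:
```python
import cv2
a=cv2.imread("pics/scene0.png")[80:305,50:320];cv2.imwrite("pics/sc.png",cv2.resize(a,None,fx=2.6,fy=2.6,interpolation=cv2.INTER_CUBIC))
a=cv2.imread("pics/side0.png")[150:384,170:460];cv2.imwrite("pics/si.png",cv2.resize(a,None,fx=2.5,fy=2.5,interpolation=cv2.INTER_CUBIC))
```

```text
(no output)
```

View pics/sc.png

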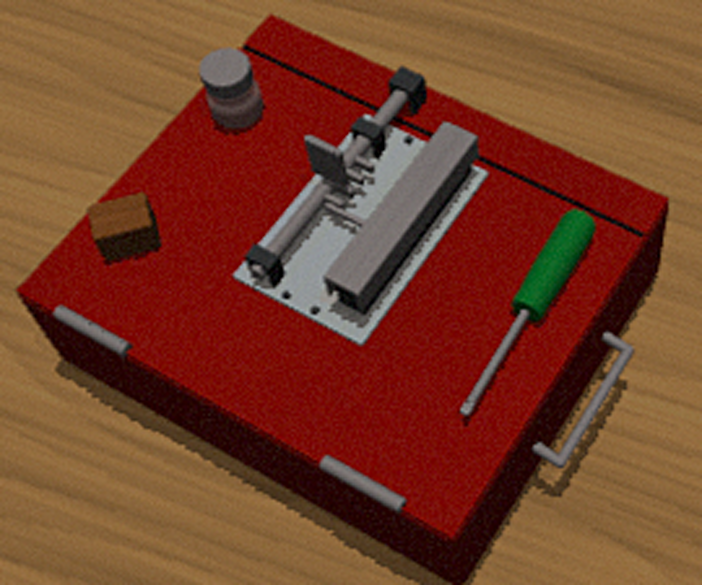

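View pics/si.png

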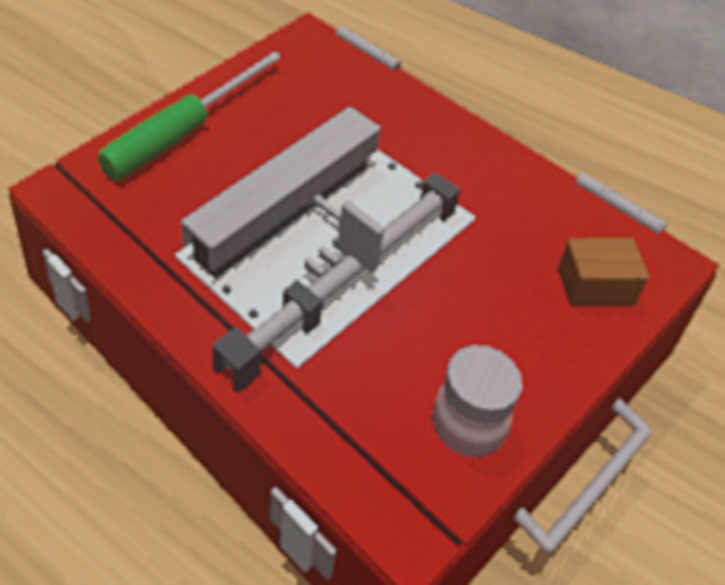

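```bash
cat > fit.py <<'E'
import numpy as np
from bench import r
from scipy.optimize import least_squares
from scipy.spatial.transform import Rotation as R
W=[(-.15,-.18,.1),(-.15,.18,.1),(.15,-.18,.1),(.15,.18,.1),(-.1,.047,.142),(-.1,.019,.142),(.05,.019,.142),(.05,.047,.142)]
S={0:(273,15),1:(668,198),2:(20,291),3:(455,537),4:(478,135),5:(440,123),6:(327,279),7:(365,293)}
D={1:(10,190),3:(308,13),2:(717,266),4:(182,219),5:(213,243),7:(349,107),6:(381,128)}
obs=[("scene",i,np.array(p)/2.6+(50,80)) for i,p in S.items()]+[("side",i,np.array(p)/2.5+(170,150)) for i,p in D.items()]
C={n:r.camera_info(n) for n in("scene","side")}
def proj(n,w,k):
    c=C[n];p=R.from_rotvec(c["rotation"]).inv().apply(w-c["position"]);u=p[:2]/p[2]
    f=192/np.tan(np.radians(c["fov_y"]/2));return u*(1+k*(u@u))*f+(c["cx"],c["cy"])
def world(v,q): return R.from_euler("z",v[2]).apply(q)+(v[0],v[1],0)
def res(v): return np.concatenate([proj(n,world(v,W[i]),v[3+(n=="side")])-p for n,i,p in obs])
if __name__=="__main__":
    s=least_squares(res,[.65,.1,0,0,0],loss="soft_l1");v=s.x
    print(v.round(4));print(res(v).reshape(-1,2).round(1).tolist())
    for n in C: print(n,"tab",proj(n,world(v,(-.03,-.033,.16)),v[3+(n=="side")]).round(1),
      "corners",[proj(n,world(v,(-.03,y,.16)),v[3+(n=="side")]).round(1) for y in(-.048,-.018)])
E
python3 fit.py
```

```text
[ 0.5632 -0.0978 -0.1545 -0.1567 -0.0387]
[[-1.1, -0.2], [0.6, -0.2], [0.6, -0.1], [-1.9, 1.6], [-1.3, 0.3], [0.5, -1.1], [-2.8, -1.2], [-4.0, 0.5], [-3.0, -1.0], [-0.4, -1.6], [0.2, -1.5], [-0.7, 0.5], [-0.8, 1.8], [-0.1, -0.4], [-0.3, -0.3]]
scene tab [173.6 135.3] corners [array([166.8, 132. ]), array([180.5, 138.7])]
side tab [314.4 236.4] corners [array([322.3, 242.4]), array([306.7, 230.6])]
```

```bash
cat > go.py <<'E'
import numpy as np,sys
from bench import r
from fit import world
from scipy.spatial.transform import Rotation as R
def go(v,q):
    "shift (tool axes) and spin to bring TCP to chest point q, tool x = -chest x"
    o=r.get_obs();T=R.from_rotvec(o["orientation"])
    w=world(v,q);d=T.inv().apply(w-o["tcp_pos"])
    x=T.apply([1,0,0]);h=np.arctan2(x[1],x[0]);s=-(v[2]+np.pi-h);s=(s+np.pi)%(2*np.pi)-np.pi
    cur=R.from_euler("z",-v[2]).apply(o["tcp_pos"]-(v[0],v[1],0))
    print("world",w.round(4),"shift",d.round(4),"spin",round(s,4),"chest-now",cur.round(4),"tilt",T.apply([0,0,1]).round(4),"w",o["grip_width"].round(4),"F",o["contact_force"].round(1),"t",o["clock"])
E
python3 - <<'E'
from go import *
go([.5632,-.0978,-.1545],(-.06,0,.27))
E
```

```text
Traceback (most recent call last):
  File "go.py", line 11, in go
    print("world",w.round(4),"shift",d.round(4),"spin",round(s,4),"chest-now",cur.round(4),"tilt",T.apply([0,0,1]).round(4),"w",o["grip_width"].round(4),"F",o["contact_force"].round(1),"t",o["clock"])
                                                                                                                                ^^^^^^^^^^^^^^^^^^^^^
AttributeError: 'float' object has no attribute 'round'
```

```bash
sed -i 's/o\["grip_width"\].round(4)/round(o["grip_width"],4)/' go.py
python3 - <<'E'
from go import *
go([.5632,-.0978,-.1545],(-.06,0,.27))
E
```

```text
world [ 0.5039 -0.0886  0.27  ] shift [-0.5014 -0.573  -0.0386] spin -0.2193 chest-now [-0.4248  0.6683  0.2304] tilt [-5.0e-04 -1.6e-03 -1.0e+00] w 0.0852 F [-0.3  0.9  0.9] t 0.1
```

play_rows(targets="-0.22 -0.02 -0.025 -0.038 0; -0.22 -0.06 -0.065 -0.038 -0.02; -0.22 -0.09 -0.095 -0.038 -0.05; -0.22 -0.115 -0.125 -0.038 -0.08; -0.22 -0.14 -0.155 -0.038 -0.11; -0.22 -0.165 -0.185 -0.038 -0.14; -0.22 -0.19 -0.215 -0.038 -0.17; -0.22 -0.215 -0.245 -0.038 -0.2", squeeze=40)

```text
clock: 0.77
tcp_pos: [0.3548, 0.3271, 0.2691]
orientation: [-0.27, -3.13, 0.0]
contact_force: [0.3, -0.7, -0.6]
grip_width: 0.0524
gripper_force: 0.0
```

play_rows(targets="-0.22 -0.286 -0.33 0 -0.02; -0.22 -0.286 -0.33 0 -0.02; -0.22 -0.286 -0.33 0 -0.02; -0.22 -0.286 -0.33 0 -0.02; -0.22 -0.286 -0.33 0 -0.02; -0.22 -0.286 -0.33 0 -0.02; -0.22 -0.286 -0.33 0 -0.02; -0.22 -0.286 -0.33 0 -0.02")

```text
clock: 1.43
tcp_pos: [0.5265, 0.0415, 0.2692]
orientation: [-0.241, -3.132, -0.0]
contact_force: [1.0, 0.8, -0.1]
grip_width: 0.0523
gripper_force: 0.0
```

Run:
```python
from go import *
go([.5632,-.0978,-.1545],(-.06,0,.27))
```

```text
world [ 0.5039 -0.0886  0.27  ] shift [ 0.0024 -0.132  -0.0008] spin 0.0009 chest-now [-0.0577  0.132   0.2692] tilt [-1.e-04  2.e-04 -1.e+00] w 0.0523 F [ 1.   0.8 -0.1] t 1.4333
```

play_rows(targets="-0.22 0.002 -0.132 0 0; -0.22 0.002 -0.132 0 0; -0.22 0.002 -0.132 0 0; -0.22 0.002 -0.132 0 0; -0.22 0.002 -0.132 0 0; -0.22 0.002 -0.132 0 0")

```text
clock: 1.93
tcp_pos: [0.5038, -0.0866, 0.2691]
orientation: [-0.243, -3.132, -0.001]
contact_force: [0.9, 0.5, 0.3]
grip_width: 0.052
gripper_force: 0.0
```

Run:
```python
from go import *
import cv2
go([.5632,-.0978,-.1545],(-.06,0,.27))
c=r.camera_info("wrist");print(c)
im=r.grab_frame("wrist");cv2.imwrite("pics/w0.png",im[:,:,::-1])
im=r.grab_frame("scene");cv2.imwrite("pics/s1.png",cv2.resize(im[60:310,40:330,::-1],None,fx=2.4,fy=2.4,interpolation=cv2.INTER_CUBIC))
```

```text
world [ 0.5039 -0.0886  0.27  ] shift [-0.0005 -0.002  -0.0009] spin -0.0004 chest-now [-0.0605  0.002   0.2691] tilt [-3.e-04  5.e-04 -1.e+00] w 0.052 F [0.9 0.5 0.3] t 1.9333
{'fov_y': 61.439026763121156, 'cx': 251.7868179576339, 'cy': 188.3761152870204, 'position': array([ 0.43733692, -0.07573748,  0.41186084]), 'rotation': array([2.22303797, 1.90343449, 0.25745024])}
```

View pics/w0.png

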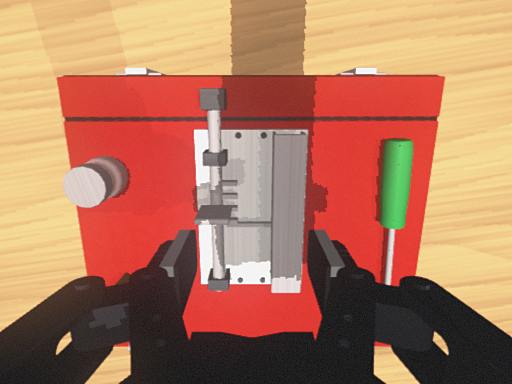

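```bash
cat > fit2.py <<'E'
import fit;from fit import *
C["wrist"]=dict(fov_y=61.439026763,cx=251.787,cy=188.376,position=np.array([.43733692,-.07573748,.41186084]),rotation=np.array([2.22303797,1.90343449,.25745024]))
O=obs+[("wrist",i,np.array(p)) for i,p in {0:(58,76),1:(443,76),4:(306,134),5:(274,134),6:(271,292),7:(301,292)}.items()]
K={"scene":3,"side":4,"wrist":5}
def rs(v): return np.concatenate([proj(n,world(v,W[i]),v[K[n]])-p for n,i,p in O])
for sel in (None,"wrist","side","scene"):
    f=lambda v:np.concatenate([rs(v).reshape(-1,2)[[sel is None or o[0]==sel for o in O]].ravel(),v[3:]*.1])
    s=least_squares(f,[.56,-.1,-.15,0,0,0],loss="soft_l1");v=s.x
    print(sel,v.round(4));
    if sel in(None,"wrist"):print(rs(v).reshape(-1,2).round(1).tolist())
    for y in(-.048,-.018):print([proj("wrist",world(v,(-.033,y,z)),v[5]).round(0).tolist() for z in(.16,.123)])
E
python3 fit2.py
```

```text
None [ 0.563  -0.0965 -0.1543 -0.1388 -0.0262 -0.0476]
[[-0.7, -0.3], [1.2, -0.2], [0.6, 0.1], [-1.1, 1.8], [-0.6, 0.4], [1.1, -1.0], [-2.1, -1.1], [-3.3, 0.6], [-3.6, -1.2], [-0.9, -1.7], [0.2, -1.6], [-1.5, 0.2], [-1.5, 1.5], [-0.8, -0.6], [-1.0, -0.6], [-0.3, 0.5], [0.1, 0.3], [0.9, -0.2], [-0.9, -0.2], [-0.6, 0.3], [-1.4, 0.2]]
[[192.0, 217.0], [199.0, 204.0]]
[[229.0, 217.0], [231.0, 204.0]]
wrist [ 0.563  -0.0961 -0.153   0.      0.     -0.0481]
[[-2.0, -1.6], [1.6, -0.3], [-4.2, 0.3], [-0.9, 2.5], [-0.5, 0.3], [1.2, -1.2], [-2.2, -1.0], [-3.2, 0.7], [-4.0, -1.2], [-1.2, -1.8], [1.8, -1.3], [-1.7, 0.2], [-1.7, 1.4], [-1.0, -0.7], [-1.2, -0.7], [0.1, 0.6], [0.4, -0.0], [1.2, -0.3], [-0.5, -0.4], [-0.1, 0.2], [-0.9, 0.1]]
[[193.0, 217.0], [200.0, 204.0]]
[[229.0, 217.0], [232.0, 204.0]]
side [ 0.5633 -0.0989 -0.1591  0.     -0.0524  0.    ]
[[190.0, 218.0], [197.0, 204.0]]
[[226.0, 218.0], [229.0, 204.0]]
scene [ 0.5624 -0.0954 -0.1509 -0.1195  0.      0.    ]
[[193.0, 217.0], [200.0, 203.0]]
[[230.0, 217.0], [232.0, 203.0]]
```

Run:
```python
from go import *
go([.563,-.0963,-.154],(-.06,0,.152))
```

```text
world [ 0.5037 -0.0871  0.152 ] shift [ 1.00e-04 -2.30e-03  1.17e-01] spin 0.0027 chest-now [-0.0599  0.0023  0.269 ] tilt [-4.e-04  6.e-04 -1.e+00] w 0.0518 F [0.2 0.8 0.4] t 2.0333
```

play_rows(targets="-0.22 0 0 0.04 0; -0.22 0 0 0.08 0; -0.22 0 0 0.105 0; -0.22 0 0 0.115 0; -0.22 0 0 0.117 0; -0.22 0 0 0.117 0; -0.22 0 0 0.117 0")

```text
clock: 2.62
tcp_pos: [0.5053, -0.0863, 0.1538]
orientation: [0.24, 3.13, 0.001]
contact_force: [-0.0, -0.4, 0.8]
grip_width: 0.052
gripper_force: 0.0
```

Run:
```python
from go import *
import cv2
go([.563,-.0963,-.154],(-.06,0,.14))
im=r.grab_frame("side");cv2.imwrite("pics/d1.png",cv2.resize(im[130:380,170:460,::-1],None,fx=2.4,fy=2.4,interpolation=cv2.INTER_CUBIC))
```

```text
world [ 0.5037 -0.0871  0.14  ] shift [ 0.0015 -0.001   0.0138] spin 0.001 chest-now [-0.0585  0.001   0.1538] tilt [ 2.6e-03  1.0e-04 -1.0e+00] w 0.052 F [-0.  -0.4  0.8] t 2.6167
```

View pics/d1.png

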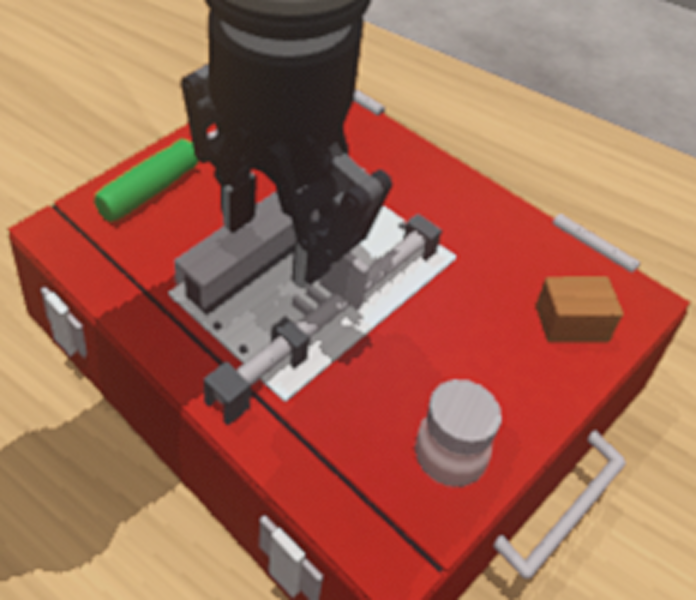

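play_rows(targets="-0.22 0 -0.001 0.004 0; -0.22 0 -0.001 0.008 0; -0.22 0 -0.001 0.012 0; -0.22 0 -0.001 0.012 0; -0.22 0 -0.001 0.012 0; -0.22 0 -0.001 0.012 0")

```text
clock: 3.17
tcp_pos: [0.5038, -0.0877, 0.1403]
orientation: [-0.242, -3.132, -0.0]
contact_force: [-0.3, 0.6, 0.0]
grip_width: 0.052
gripper_force: 0.0
```

play_rows(targets="-0.22 0 0 0.002 0; -0.22 0 0 0.004 0; -0.22 0 0 0.004 0; -0.22 0 0 0.004 0; -0.22 0 0 0.004 0; -0.22 0 0 0.004 0")

```text
clock: 3.67
tcp_pos: [0.5041, -0.0878, 0.1366]
orientation: [0.241, 3.132, 0.0]
contact_force: [-0.1, 0.5, 4.6]
grip_width: 0.0519
gripper_force: 2.1
```

play_rows(targets="-0.22 0 0 0.002 0; -0.22 0 0 0.004 0; -0.22 0 0 0.004 0; -0.22 0 0 0.004 0; -0.22 0 0 0.004 0")

```text
clock: 4.08
tcp_pos: [0.5041, -0.0877, 0.1326]
orientation: [0.241, 3.132, 0.0]
contact_force: [-1.1, 0.0, 6.6]
grip_width: 0.0522
gripper_force: 3.1
```

play_rows(targets="-0.22 0 0 0.001 0; -0.22 0 0 0.002 0; -0.22 0 0 0.002 0; -0.22 0 0 0.002 0; -0.22 0 0 0.002 0")

```text
clock: 4.5
tcp_pos: [0.5041, -0.0877, 0.1307]
orientation: [0.242, 3.132, 0.0]
contact_force: [-1.6, -0.6, 7.4]
grip_width: 0.0523
gripper_force: 3.6
```

play_rows(targets="-0.22 0 0 0.001 0; -0.22 0 0 0.001 0; -0.22 0 0 0.001 0; -0.22 0 0 0.001 0")

```text
clock: 4.83
tcp_pos: [0.5041, -0.0877, 0.1298]
orientation: [0.241, 3.132, 0.0]
contact_force: [-1.2, -0.0, 6.6]
grip_width: 0.0523
gripper_force: 3.8
```

play_rows(targets="-0.22 0 0 0.001 0; -0.22 0 0 0.001 0; -0.22 0 0 0.001 0; -0.22 0 0 0.001 0")

```text
clock: 5.17
tcp_pos: [0.5041, -0.0877, 0.1288]
orientation: [0.242, 3.132, 0.0]
contact_force: [-2.1, -0.1, 8.9]
grip_width: 0.0521
gripper_force: 4.0
```

play_rows(targets="-0.22 -0.005 0 0 0; -0.22 -0.01 0 0 0; -0.22 -0.014 0 0 0; -0.22 -0.018 0 0 0; -0.22 -0.022 0 0 0; -0.22 -0.026 0 0 0; -0.22 -0.03 0 0 0; -0.22 -0.03 0 0 0")

```text
clock: 5.83
tcp_pos: [0.5285, -0.0914, 0.1283]
orientation: [-0.24, -3.121, -0.004]
contact_force: [-18.1, 2.4, 24.4]
grip_width: 0.0521
gripper_force: 12.5
```

Run:
```python
from go import *
print(r.get_obs()["gripper_force"])
go([.563,-.0963,-.154],(.008,0,.129))
```

```text
12.468617549166083
world [ 0.5709 -0.0975  0.129 ] shift [-0.0428  0.0005 -0.0012] spin 0.0008 chest-now [-0.0348 -0.0005  0.1283] tilt [-0.0108  0.0031 -0.9999] w 0.0521 F [-18.1   2.4  24.4] t 5.8333
```

Run:
```python
from bench import r
import cv2,numpy as np
a=r.grab_frame("side")[190:340,210:400,::-1];b=r.grab_frame("wrist")[80:330,130:380,::-1]
z=lambda i:cv2.resize(i,(400,int(400*i.shape[0]/i.shape[1])),interpolation=cv2.INTER_CUBIC)
a,b=z(a),z(b);h=max(len(a),len(b));p=lambda i:np.pad(i,((0,h-len(i)),(0,0),(0,0)))
cv2.imwrite("pics/e1.png",np.hstack([p(a),p(b)]))
```

```text
(no output)
```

View pics/e1.png

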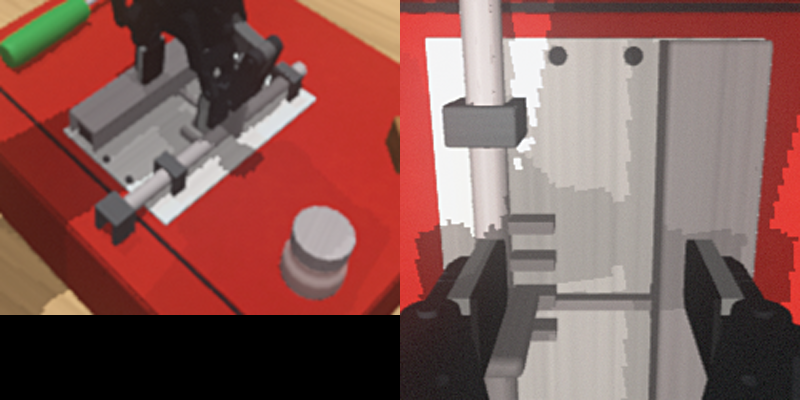

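Run:
```python
from fit import *
c=r.camera_info("wrist");C["wrist"]=c
v=[.563,-.0963,-.154]
print(r.get_obs()["contact_force"],c["position"])
for d in(0,.0015,.005,.01,.015):
    print(d,[((proj("wrist",world(v,q),-.048)-(130,80))*1.6+(400,0)).round(0).tolist() for q in((-.033+d,-.018,.16),(-.027+d,-.018,.16),(-.027+d,-.048,.16),(-.033+d,-.018,.123))])
for q in((-.1,.019,.132),(-.1,.019,.142),(-.1,.047,.132),(-.1,.047,.142)): print(q,((proj("wrist",world(v,q),-.048)-(130,80))*1.6+(400,0)).round(0))
o=r.get_obs();T=R.from_rotvec(o["orientation"])
for y in(-.026,-.04,.026,.04):
    for x in(-.011,.011):print(x,y,[((proj("wrist",o["tcp_pos"]+T.apply((x,y,z)),-.048)-(130,80))*1.6+(400,0)).round(0).tolist() for z in(0,-.005)])
```

```text
[-16.40000697   2.80250505  23.8701629 ] [ 0.46350893 -0.08112568  0.27174732]
0 [[521.0, 324.0], [522.0, 346.0], [402.0, 345.0], [537.0, 261.0]]
0.0015 [[521.0, 330.0], [522.0, 351.0], [402.0, 350.0], [537.0, 265.0]]
0.005 [[522.0, 342.0], [523.0, 363.0], [404.0, 362.0], [538.0, 276.0]]
0.01 [[523.0, 360.0], [524.0, 380.0], [406.0, 379.0], [538.0, 290.0]]
0.015 [[524.0, 377.0], [525.0, 397.0], [408.0, 396.0], [539.0, 304.0]]
(-0.1, 0.019, 0.132) [668.  40.]
(-0.1, 0.019, 0.142) [673.  40.]
(-0.1, 0.047, 0.132) [773.  41.]
(-0.1, 0.047, 0.142) [787.  41.]
-0.011 -0.026 [[509.0, 296.0], [506.0, 304.0]]
0.011 -0.026 [[505.0, 229.0], [502.0, 235.0]]
-0.011 -0.04 [[463.0, 295.0], [459.0, 304.0]]
0.011 -0.04 [[458.0, 229.0], [454.0, 235.0]]
-0.011 0.026 [[678.0, 296.0], [680.0, 304.0]]
0.011 0.026 [[681.0, 229.0], [684.0, 235.0]]
-0.011 0.04 [[723.0, 296.0], [727.0, 304.0]]
0.011 0.04 [[728.0, 229.0], [733.0, 235.0]]
```

play_rows(targets="-0.22 0 0 -0.0005 0; -0.22 0 0 -0.001 0; -0.22 0 0 -0.0015 0; -0.22 0 0 -0.0015 0")

```text
clock: 6.27
tcp_pos: [0.5298, -0.0917, 0.1289]
orientation: [-0.241, -3.125, -0.002]
contact_force: [-8.7, 1.6, 8.2]
grip_width: 0.0518
gripper_force: 5.0
```

play_rows(targets="-0.22 -0.002 0 0 0; -0.22 -0.004 0 0 0; -0.22 -0.006 0 0 0; -0.22 -0.008 0 0 0; -0.22 -0.01 0 0 0; -0.22 -0.01 0 0 0")

```text
clock: 6.77
tcp_pos: [0.5405, -0.0933, 0.129]
orientation: [-0.241, -3.126, -0.001]
contact_force: [-6.2, 1.5, 7.2]
grip_width: 0.052
gripper_force: 4.5
```

play_rows(targets="-0.22 -0.003 0 0 0; -0.22 -0.006 0 0 0; -0.22 -0.009 0 0 0; -0.22 -0.012 0 0 0; -0.22 -0.015 0 0 0; -0.22 -0.018 0 0 0; -0.22 -0.02 0 0 0; -0.22 -0.02 0 0 0")

```text
clock: 7.43
tcp_pos: [0.5605, -0.0964, 0.1291]
orientation: [-0.241, -3.126, -0.001]
contact_force: [-6.4, 1.8, 7.3]
grip_width: 0.0522
gripper_force: 4.5
```

Run:
```python
from go import *
print(r.get_obs()["gripper_force"])
go([.563,-.0963,-.154],(.006,0,.129))
```

```text
4.503065280150622
world [ 0.5689 -0.0972  0.129 ] shift [-0.0084  0.0005  0.    ] spin 0.0004 chest-now [-0.0024 -0.0005  0.1291] tilt [-0.0058  0.0013 -1.    ] w 0.0522 F [-6.4  1.8  7.3] t 7.4333
```

Expected stop near chest x = +0.006; creep forward until the force jumps.

play_rows(targets="-0.22 -0.002 0 0 0; -0.22 -0.004 0 0 0; -0.22 -0.006 0 0 0; -0.22 -0.008 0 0 0; -0.22 -0.008 0 0 0; -0.22 -0.008 0 0 0")

```text
clock: 7.93
tcp_pos: [0.5683, -0.0977, 0.1291]
orientation: [-0.241, -3.127, -0.001]
contact_force: [-6.7, 1.0, 6.3]
grip_width: 0.0518
gripper_force: 4.4
```

play_rows(targets="-0.22 -0.001 0 0 0; -0.22 -0.002 0 0 0; -0.22 -0.003 0 0 0; -0.22 -0.003 0 0 0")

```text
clock: 8.27
tcp_pos: [0.569, -0.0978, 0.129]
orientation: [-0.242, -3.122, -0.003]
contact_force: [-13.4, 3.0, 13.7]
grip_width: 0.0524
gripper_force: 8.5
```

play_rows(targets="-0.22 -0.001 0 0 0; -0.22 -0.001 0 0 0; -0.22 -0.001 0 -0.003 0; -0.22 -0.001 0 -0.008 0; -0.22 -0.001 0 -0.016 0; -0.22 -0.001 0 -0.03 0; -0.22 0 0 -0.06 0; -0.22 0 0 -0.09 0")

```text
clock: 8.93
tcp_pos: [0.5722, -0.0983, 0.2189]
orientation: [-0.241, -3.128, 0.001]
contact_force: [1.3, -0.1, 0.6]
grip_width: 0.052
gripper_force: 0.0
```

play_rows(targets="-0.22 0 0 -0.03 0; -0.22 0.03 0 -0.06 0; -0.22 0.06 0 -0.06 0; -0.22 0.06 0 -0.06 0; -0.22 0.06 0 -0.06 0; -0.22 0.06 0 -0.06 0")

```text
clock: 9.43
tcp_pos: [0.5147, -0.0891, 0.2794]
orientation: [-0.241, -3.132, -0.0]
contact_force: [-0.5, -0.1, -0.7]
grip_width: 0.0524
gripper_force: 0.0
```

Run:
```python
from fit import *
import cv2
c=r.camera_info("wrist");C["wrist"]=c
v=[.563,-.0963,-.154]
f=lambda q:(proj("wrist",world(v,q),-.048)-(130,80))*1.6+(400,0)
for q in((.017,-.018,.16),(.017,-.048,.16),(-.1,.019,.142),(-.1,.047,.142),(-.1,.047,.132),(.05,.019,.142),(.05,.019,.132)): print(q,f(q).round(0))
a=r.grab_frame("side")[190:340,210:400,::-1];b=r.grab_frame("wrist")[80:330,130:380,::-1]
z=lambda i:cv2.resize(i,(400,int(400*i.shape[0]/i.shape[1])),interpolation=cv2.INTER_CUBIC)
a,b=z(a),z(b);h=max(len(a),len(b));p=lambda i:np.pad(i,((0,h-len(i)),(0,0),(0,0)))
cv2.imwrite("pics/e2.png",np.hstack([p(a),p(b)]))
```

```text
(0.017, -0.018, 0.16) [562. 279.]
(0.017, -0.048, 0.16) [508. 278.]
(-0.1, 0.019, 0.142) [630.  63.]
(-0.1, 0.047, 0.142) [683.  63.]
(-0.1, 0.047, 0.132) [680.  62.]
(0.05, 0.019, 0.142) [625. 314.]
(0.05, 0.019, 0.132) [625. 306.]
```

View pics/e2.png

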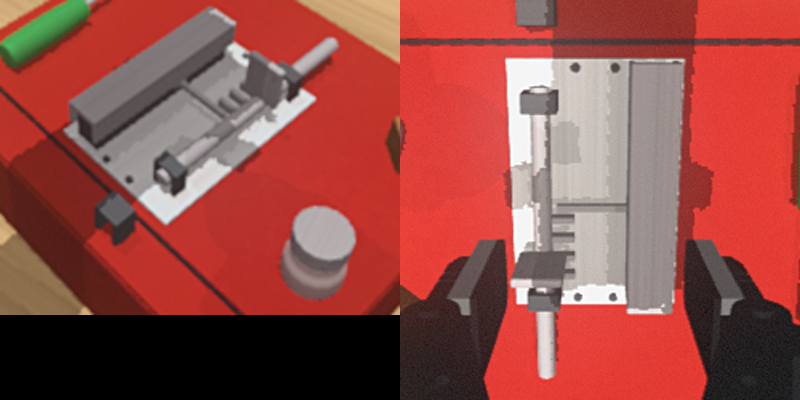

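The bolt is out of the keeper. The tab's top edge is at row 280, against 279 predicted for fully drawn. The catch bar's rear end is at row 314, which matches "up", and its tooth is behind the last lug. The jar has not moved and the fingers are clear.

```bash
python3 -c "
from bench import r
print(r.hand_in())"
```

```text
the job is handed in; nothing more can be done
None
```

I handed the job in at about 9.5 s: the last pictures show the bolt fully drawn, the catch sprung up behind its last lug and the gripper clear, but the hand-in returned no verdict.

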